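# Latch the lid of a packed food tub

## Robot

A 7-joint arm with a two-finger parallel gripper is mounted at the origin on the work surface; the furniture and walls round the work are solid. World frame = base frame: x ahead of the robot, y to its left, z up, the work surface at z = 0. Lengths are in m, angles in rad, forces in N, time in s.
With the tool pointing down it reaches from about 0.4 to 0.85 m from the base axis. Payload 10.4 kg.
Tool frame: the origin (TCP) lies on the centre line of the jaws, within the pads' length; the fingertips stand 22 mm ahead of it and the grasp point (between the pads) lies 3 mm ahead of it; z points along the fingers, y is the line along which they close (so a half turn about z gives the same grasp; the last joint's range is limited). The gripper opens to 87 mm and grips with 3 to 60 N. Pads are 19 mm wide; open, the fingers measure 117 mm over their backs; the gripper's body (75 mm by 190 mm) begins 51 mm behind the grasp point.
Start: joints at [1.162, 0.332, -0.065, 1.46, 0.022, 1.35, -0.088], TCP at [0.235, -0.579, 0.245] pointing down, gripper open.
Joint ranges: [-2.6, 2.6], [-0.5, 2.12], [-1.47, 1.34], [0.16, 2.42], [-1.27, 4.41], [0.06, 2.06], [-2.6, 2.6]. Speed limits (rad/s): [2.22, 2.22, 2.79, 2.79, 3.14, 3.14, 3.14].

## Interface

Orientations are given as a unit quaternion [x, y, z, w].
In Python, from bench import r gives the robot as it stands.
- The arm moves only by the shell command python3 jog.py FILE [FORCE], which reads ROWS from the file FILE. ROWS is a JSON list of rows, 1 to 12 of them, each of 5 numbers: dx, dy, dz in m, then a turn about the tool's z in rad, then the finger opening in m; each row is the pose to reach, as a shift and turn from the pose commanded when the command began, along the tool's axes at that moment; what a row does not reach only later rows make up. A row lasts 1/10 s, in which the tool goes at most 0.05 m and 0.15 rad, less where a joint would pass 70% of its speed; a pose out of reach is approached as far as the arm can. The fingers move at their own pace and stop on an object; FORCE is the grip in N (left out, the last holds). Time passes only in rows, so rows that do not move let the fingers close. It prints the time, the measured TCP pose, the force, the opening and the grip force at its end. Input that does not fit is refused with a message, and nothing moves.
- r.read_state(): the state, without advancing time (a new reading comes with each control period).
- r.camera(name): name is "side" or "top"; returns a dict with "img" (384x512x3 uint8, red, green, blue), "fx", "fy", "cx", "cy" (pixels), "k1" (the pictures are not rectified: a ray, as slopes to the right and down, at radius r is drawn at 1 + k1 r^2 times it, then the intrinsics apply), "pose" (4x4, takes a point from camera to world coordinates). Camera axes: x right, y down, z forward; pixel columns grow to the right and rows downward; lengths in m; the calibration is good to about 2 mm. A picture is of the moment at which its call begins. There is no depth.
- r.close_job(): hands the job in; it is judged then, once.
The state is a dict: "time": time; "joint_positions": joint angles; "joint_vel": joint speeds; "joint_torque": joint torques, N m; "ee_pos": TCP position; "eef_rot": TCP orientation; "ft_force": force on the tool from outside, world axes, zero at the start; "torque": the same for the moment, N m; "width": finger opening in m; "grip_force": force on a finger pad.
Only numpy, scipy, OpenCV 4.12 (cv2) and the standard library are available. Lean on these libraries where they do the work, as an engineer would, in place of code of your own. Each camera call takes 0.05 s, during which the arm holds its last target. There are 200 camera calls.

## Task

The grey food tub is packed but its lid stands ajar. Swing the lid down onto its rubber seal, hook the wire loop of the front latch over the keeper on the lid, and press the latch lever down until it snaps flat against the tub and the lid is pulled tight. Let go, and leave the things round about where they stand.

Things in the scene. Friction and masses are not known exactly. Their poses are not given: they have to be found in the camera images.
- tub: Grey plastic tub, 140 (x) x 200 (y) x 130 mm high; origin: centre of its underside; x to its back, y to the left, z up. Heavy, stays put. The lid is hinged at the back, the steel latch is in the middle of the front wall (x = -70 mm). All pivots run along the tub's y, and the latch is symmetric about its plane y = 0. Two tins are packed inside, below the rim.
- lid (a joint): Angle of the lid, rad, grows as it opens. Stiff hinge: stays where it is left (1 to 4 N at the front edge moves it). Let down, it rests on the springy rubber seal at 0.02 to 0.035; from 0.033 down the seal yields 1 mm (0.0065 rad) per 5 N at the front edge. The shut latch holds it between -0.015 and 0.016.
- lid_hinge (a point): Hinge axis of the lid: 76 mm behind the tub's origin and 136 mm up, middle of the tub's width.
- lid_edge (a point): Middle of the top front edge of the light grey lid (151 x 212 mm, top plate 6 mm, skirt 24 mm high all round). With the lid down it is 151 mm above the tub's underside, and the lid's front face is 5 mm in front of the tub's front wall.
- lever (a joint): Angle of the latch lever, rad: 0 = flat down on the tub's front, pi/2 = straight out, 2.4 (stop) = out and up. Stiff pivot: stays where it is left (1 N at its tip moves it). With the loop hooked and the lid on its seal, the loop comes taut at about 1.2 to 1.6; pressing is then hardest near 1.0 (3 to 6 N, 55 mm from the pin). Below 0.25 it is past dead point, snaps to 0 and holds.
- lever_pin (a point): The lever's pin: 97 mm above the tub's underside and 25 mm in front of its front wall.
- lever_tip (a point): Free end of the lever, middle of its width, 78 mm from the pin. The lever is a steel plate 34 mm wide and 4 mm thick; its outer (upper) face lies 8 mm off the line from the pin along the lever, and the last 20 mm flare outward a little.
- bail (a joint): Angle of the wire loop on the lever, rad: 0 with the latch shut, grows as the loop folds toward the lever (stop 2.85). The loop's direction in the tub's x-z plane (0 = down, pi/2 = out from the front, pi = up) is pi + lever - bail. Stiff pivot: the loop stays where it is left (1 N at its bar moves it).
- bail_pivot (a point): Where the loop hangs on the lever: 18 mm from the lever's pin, in the lever's direction turned 0.25 rad toward the tub (direction lever - 0.25, counted like the lever's angle).
- bail_bar (a point): Middle of the cross bar at the end of the wire loop, 58 mm from the loop's pivot; this bar has to lie in the keeper. The loop is 6 mm round steel wire, its side arms 23 mm either side of the middle; the lever passes between them.
- bail_stud (a point): Midpoint between the two thumb studs of the loop: round flat buttons 12 mm across on the outsides of its two arms, 42 mm from the loop's pivot on the way to the bar, 60 mm apart over their outer faces (along the tub's y). Pinched across the studs, the loop turns between the fingers.
- hook_seat (a point): On the lid (moves with it): place of the bar's middle when seated in the keeper, as drawn. The keeper, a steel hook 30 mm wide on the lid's front, is held by slotted screws and may sit up to 2 mm higher or lower than this: feel for it. Axes x to the back, z up, with the lid shut. Lid shut: 137.5 mm above the tub's underside, 20.5 mm in front of its front wall.
- keeper_lip (a point): Top edge of the keeper's front lip as drawn (same 2 mm up or down): 6 mm above and 4.5 mm in front of the seat; the lip is 3 mm thick. The keeper is open at the top: behind the lip is a groove 9 mm wide (from 3 mm in front of the seat point to 6 mm behind it) whose floor is 3 mm below the seat point, then the keeper's back plate, 15 mm up from the seat point.
- tin: Bystander, to be left alone: label tin, 75 mm across, 58 high (mm); origin: centre of its underside.
- spread_jar: Bystander, to be left alone: small jar with a yellow lid, 64 mm across, 90 high (mm); origin: centre of its underside.
- lemon: Bystander, to be left alone: lemon, 78 x 55 x 56 (mm); origin: centre of its underside.
- mug: Bystander, to be left alone: tall white mug, 92 mm across, 118 high (mm); origin: centre of its underside.
- soda_bottle: Bystander, to be left alone: clear bottle, 71 mm across, 254 high (mm); origin: centre of its underside.
- yellow_jar: Bystander, to be left alone: tall jar with a yellow lid, 95 mm across, 182 high (mm); origin: centre of its underside.
- carton: Bystander, to be left alone: drinks carton, 68 x 100 x 182 (mm); origin: centre of its underside.
- phone: Bystander, to be left alone: dark phone lying flat, 152 x 74 x 10 (mm); origin: centre of its underside.

How it is judged:
By the outcome, as a careful person would: the job done as asked, in the order asked, and still so for the second after the job is handed in, with the robot touching nothing.
It also fails if it takes over 51 s, if anything falls off the work surface, if the arm or the gripper's body presses on something with over 40 N, if the wrist force passes 120 N, or if a joint passes its speed limit or range.

## Working session

There is one attempt and no reset: what is moved stays moved. The work goes in short steps, Python scripts to look and compute and a shell command to move; the robot and the scene stay as the last step left them, time stands still between calls to the robot, and variables do not carry over. Pictures are saved under pics/ and viewed, at most 10 in all, crops included, and the job is handed in when it is done.

```bash
ls; mkdir -p pics
python3 - <<'E'
from bench import r
import cv2,json
s=r.read_state(); print(s)
for n in("side","top"):
    c=r.camera(n); cv2.imwrite(f"pics/{n}0.png",cv2.resize(c["img"][:,:,::-1],(800,600),interpolation=cv2.INTER_CUBIC))
    print(n,{k:v for k,v in c.items() if k!="img"})
E
```

```text
bench.py
jog.py
pics
{'time': 0.0, 'joint_positions': array([ 1.16240006,  0.3328704 , -0.06470865,  1.46092723,  0.02162189,
        1.34993012, -0.08854917]), 'joint_vel': array([ 5.02067158e-04, -2.03158225e-05,  2.59324748e-04, -4.26901660e-04,
        6.13510312e-04, -2.12487789e-04,  2.20077013e-05]), 'joint_torque': array([-3.78062359e-04, -6.23249030e+01,  2.44733569e-02, -3.89904857e+01,
       -6.12935191e-02,  3.96153820e-02,  1.65271322e-04]), 'ee_pos': array([ 0.23504352, -0.57873064,  0.24376161]), 'eef_rot': array([ 9.81454005e-01,  1.91696422e-01, -1.79973158e-04, -6.96496640e-04]), 'ft_force': array([-0.15404631,  0.51143946, -0.21176361]), 'torque': array([-0.04543175, -0.00380807, -0.03014857]), 'grip_force': 0.0, 'width': 0.08730274148890242}
side {'fx': 355.26051599276906, 'fy': 355.26051599276906, 'cx': 256.76997959232415, 'cy': 190.3249335898815, 'k1': -0.07783905268407039, 'pose': array([[ 0.92190323,  0.17503997, -0.34562326,  0.88203237],
       [ 0.38709756, -0.45257976,  0.8033225 , -0.9365503 ],
       [-0.01580855, -0.87437553, -0.48499228,  0.69969274],
       [ 0.        ,  0.        ,  0.        ,  1.        ]])}
top {'fx': 415.22500059210824, 'fy': 415.22500059210824, 'cx': 263.02841080358473, 'cy': 188.05889569396263, 'k1': -0.022371107644590025, 'pose': array([[ 0.30058891, -0.74771534,  0.5920879 , -0.53807666],
       [-0.95372605, -0.23091053,  0.19257973, -0.24676246],
       [-0.00727549, -0.62257699, -0.78252474,  1.44892005],
       [ 0.        ,  0.        ,  0.        ,  1.        ]])}
```
View pics/side0.png

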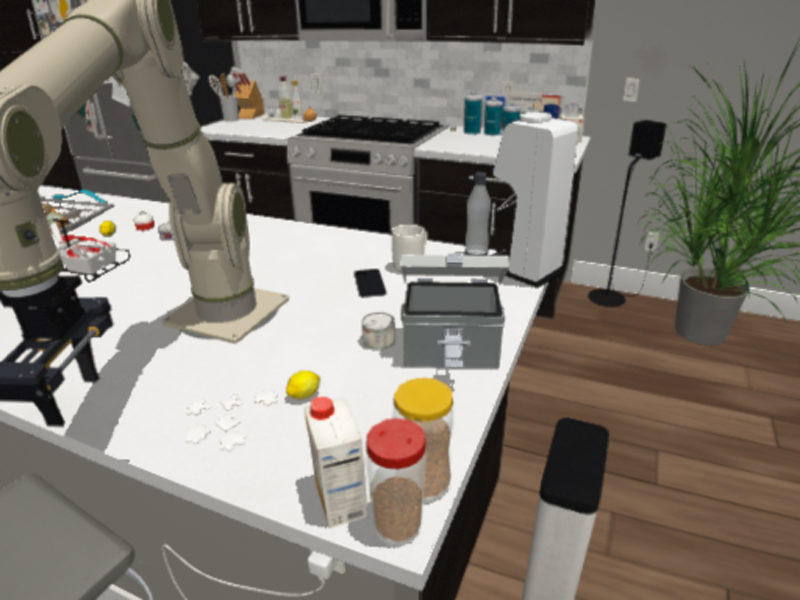

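View pics/top0.png

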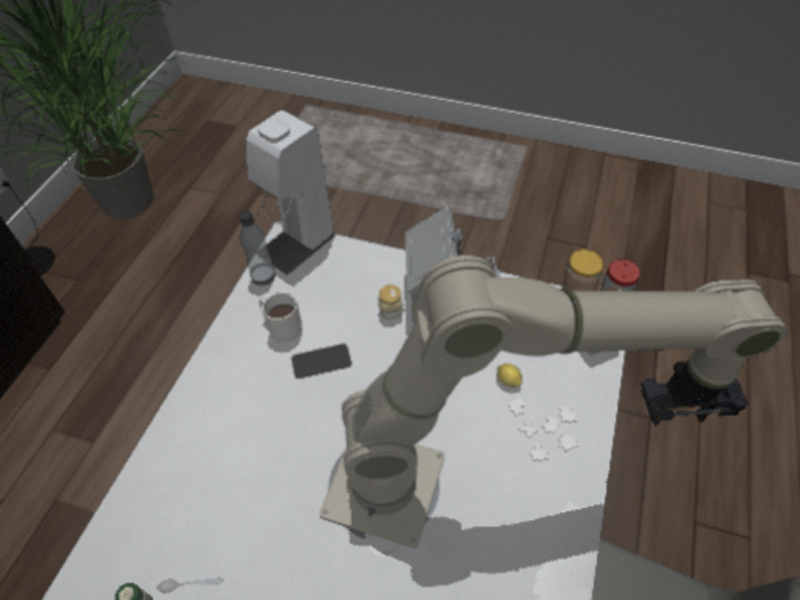

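Run:
```python
from bench import r
import cv2,numpy as np
import cv2
im=r.camera("side")["img"][:,:,::-1]
cv2.imwrite("pics/side1.png",cv2.resize(im[150:250,240:340],(600,600),interpolation=cv2.INTER_CUBIC))
im=r.camera("top")["img"][:,:,::-1]
cv2.imwrite("pics/top1.png",cv2.resize(im[120:220,250:350],(600,600),interpolation=cv2.INTER_CUBIC))
```

View pics/side1.png

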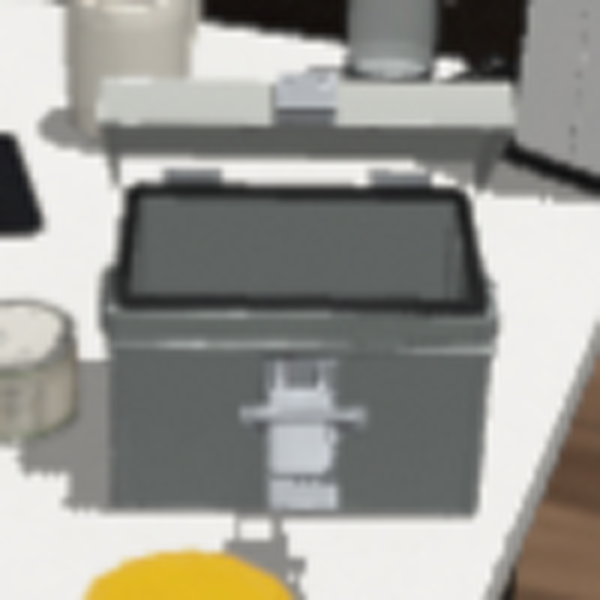

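```bash
cat > m.py <<'E'
import numpy as np, cv2
from scipy.optimize import least_squares
def proj(c,P):
    T=np.array(c["pose"]); q=(np.atleast_2d(P)-T[:3,3])@T[:3,:3]
    return cv2.projectPoints(q,np.zeros(3),np.zeros(3),np.array([[c["fx"],0,c["cx"]],[0,c["fy"],c["cy"]],[0,0,1]]),np.array([c["k1"],0,0,0,0]))[0][:,0]
def W(p,L):  # tub->world, p=(x,y,yaw)
    L=np.atleast_2d(L).astype(float); a=p[2]; R=np.array([[np.cos(a),-np.sin(a),0],[np.sin(a),np.cos(a),0],[0,0,1]])
    return L@R.T+np.array([p[0],p[1],0])
def lidpt(th,x,z,y=0): # point given in shut tub coords
    dx,dz=x-.076,z-.136; c,s=np.cos(th),np.sin(th)
    return [.076+dx*c+dz*s, y, .136-dx*s+dz*c]
def d(a): return np.array([-np.sin(a),0,-np.cos(a)])  # 0 down, pi/2 out
PIN=np.array([-.095,0,.097])
def pivot(l): return PIN+.018*d(l-.25)
def loop(l,b,s): return pivot(l)+s*d(np.pi+l-b)
def lever(l,s,off=0,y=0): return PIN+s*d(l)+off*d(l+np.pi/2)+np.array([0,y,0])
E
python3 - <<'E'
from m import *; from bench import r
c=r.camera("side")
pix=lambda a:np.array(a)/6.+[240,150]-.5+.5/6
obs=pix([(108,512),(477,517),(100,80),(517,82),(245,413),(362,413),(303,508)])
def model(v):
    p,th,l,b=v[:3],*v[3:]
    y=np.array([0,.030,0])
    L=[[-.07,.1,0],[-.07,-.1,0],lidpt(th,-.075,.151,.106),lidpt(th,-.075,.151,-.106),loop(l,b,.042)+y,loop(l,b,.042)-y,lever(l,.078,.006)]
    return proj(c,W(p,L))
best=None
for th in(.6,1.2):
  for l in(.2,.8,1.5,2.2):
    for b in(.3,1,2,2.7):
      s=least_squares(lambda v:(model(v)-obs).ravel(),[.7,.0,np.pi/2*0+1.0,th,l,b],bounds=([.3,-.6,-3.2,0,0,0],[1.2,.6,3.2,2.2,2.4,2.85]))
      if best is None or s.cost<best.cost: best=s
      if s.cost<10: print(s.x.round(3),round(s.cost,2))
v=best.x; print(v, (model(v)-obs).round(1))
np.save("fit0",v)
ims=[]
for n,(y0,x0) in(("side",(150,240)),("top",(120,250))):
    c=r.camera(n); im=cv2.resize(c["img"][y0:y0+100,x0:x0+100,::-1],(400*1,400),interpolation=cv2.INTER_CUBIC)
    p,th,l,b=v[:3],*v[3:]
    box=lambda z,X,Y:[[-X,-Y,z],[-X,Y,z],[X,Y,z],[X,-Y,z],[-X,-Y,z]]
    lid=[lidpt(th,x,.151,y) for x,y in((-.075,-.106),(-.075,.106),(.076,.106),(.076,-.106),(-.075,-.106))]
    y=np.array([0,.023,0])
    for L,col in((box(0,.07,.1),(0,0,255)),(box(.13,.07,.1),(0,0,255)),(lid,(0,200,0)),([lever(l,0,.008),lever(l,.078,.008)],(255,0,0)),([loop(l,b,0)-y,loop(l,b,.058)-y,loop(l,b,.058)+y,loop(l,b,0)+y],(255,0,255))):
        q=(proj(c,W(p,L))-[x0,y0]+.5)*4
        cv2.polylines(im,[q.round().astype(np.int32)],False,col,1)
    ims.append(im)
cv2.imwrite("pics/ov.png",np.hstack(ims))
E
```

```text
[0.576 0.047 1.919 0.681 0.    1.011] 2.44
[0.576 0.047 1.919 0.681 0.    1.011] 2.44
[0.576 0.047 1.919 0.681 0.    1.011] 2.44
[0.576 0.047 1.919 0.681 0.    1.011] 2.44
[0.576 0.047 1.919 0.681 0.    1.011] 2.44
[0.577 0.043 1.912 0.692 1.251 2.107] 0.67
[0.577 0.043 1.912 0.692 1.251 2.107] 0.67
[0.577 0.043 1.912 0.692 1.251 2.107] 0.67
[0.577 0.043 1.912 0.692 1.251 2.107] 0.67
[0.577 0.043 1.912 0.692 1.251 2.107] 0.67
[0.577 0.043 1.912 0.692 1.251 2.107] 0.67
[0.576 0.047 1.919 0.681 0.    1.011] 2.44
[0.576 0.047 1.919 0.681 0.    1.011] 2.44
[0.576 0.047 1.919 0.681 0.    1.011] 2.44
[0.576 0.047 1.919 0.681 0.    1.011] 2.44
[0.577 0.043 1.912 0.692 1.251 2.107] 0.67
[0.577 0.043 1.912 0.692 1.251 2.107] 0.67
[0.577 0.043 1.912 0.692 1.251 2.107] 0.67
[0.577 0.043 1.912 0.692 1.251 2.107] 0.67
[0.577 0.043 1.912 0.692 1.251 2.107] 0.67
[0.577 0.043 1.912 0.692 1.251 2.107] 0.67
[0.577 0.043 1.912 0.692 1.251 2.107] 0.67
[0.577 0.043 1.912 0.692 1.251 2.107] 0.67
[0.57679393 0.04331212 1.91218986 0.69223117 1.25091471 2.10685461] [[ 0.8 -0.1]
 [-0.1  0.2]
 [-0.3 -0.2]
 [-0.5  0.2]
 [-0.3 -0.2]
 [ 0.4  0.2]
 [-0.   0. ]]
```

View pics/ov.png

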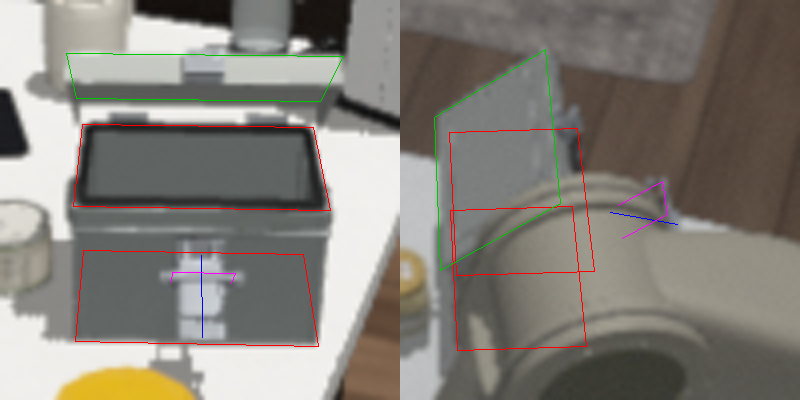

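```bash
cat >> m.py <<'E'
def unproj(c,px,z):
    K=np.array([[c["fx"],0,c["cx"]],[0,c["fy"],c["cy"]],[0,0,1]])
    u=cv2.undistortPoints(np.array([[px]],float),K,np.array([c["k1"],0,0,0,0]))[0,0]
    T=np.array(c["pose"]); g=T[:3,:3]@np.array([u[0],u[1],1]); o=T[:3,3]
    return (o+g*(z-o[2])/g[2])[:3]
def local(p,w):
    a=p[2]; x,y=w[0]-p[0],w[1]-p[1]; return np.array([x*np.cos(a)+y*np.sin(a),-x*np.sin(a)+y*np.cos(a)])
E
python3 - <<'E'
from m import *; from bench import r
p=np.load("fit0.npy")[:3]
c=r.camera("side")
for n,u,v,z in(("ylid182",423,396,.182),("ylid90",423,396,.09),("red182",396,440,.182),("cartontop",335,425,.182),("tin",378,325,.058),("mug",408,232,.118),("lemon",303,385,.03)):
    w=unproj(c,(u/1.5625,v/1.5625),z); print(n,w.round(3),local(p,w).round(3))
c=r.camera("top")
for n,u,v,z in(("ylid182",585,262,.182),("red182",623,272,.182),("tin",390,293,.058),("bottle",247,216,.254)):
    w=unproj(c,(u/1.5625,v/1.5625),z); print(n,w.round(3),local(p,w).round(3))
w=W(p,[[0.0,0,0],[.05,0,0]]);print(w)
E
```

```text
ylid182 [ 0.658 -0.341  0.182] [-0.389  0.053]
ylid90 [ 0.618 -0.235  0.09 ] [-0.276  0.055]
red182 [ 0.657 -0.439  0.182] [-0.481  0.086]
cartontop [ 0.568 -0.444  0.182] [-0.456  0.171]
tin [ 0.426 -0.007  0.058] [0.003 0.159]
mug [0.342 0.375 0.118] [0.391 0.111]
lemon [ 0.362 -0.222  0.03 ] [-0.178  0.291]
ylid182 [ 0.654 -0.335  0.182] [-0.382  0.053]
red182 [ 0.649 -0.433  0.182] [-0.473  0.091]
tin [0.5   0.151 0.058] [0.128 0.036]
bottle [0.488 0.535 0.254] [ 0.493 -0.081]
[[0.57679393 0.04331212 0.        ]
 [0.56005391 0.09042657 0.        ]]
```

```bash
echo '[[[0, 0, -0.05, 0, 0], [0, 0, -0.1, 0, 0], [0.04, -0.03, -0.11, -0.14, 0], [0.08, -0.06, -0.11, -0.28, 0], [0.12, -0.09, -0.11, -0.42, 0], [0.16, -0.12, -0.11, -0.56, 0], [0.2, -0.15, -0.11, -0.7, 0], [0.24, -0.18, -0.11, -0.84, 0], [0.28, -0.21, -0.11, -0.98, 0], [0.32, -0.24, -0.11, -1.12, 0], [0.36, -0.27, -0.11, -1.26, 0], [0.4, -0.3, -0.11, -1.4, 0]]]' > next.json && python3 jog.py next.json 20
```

```text
refused: ROWS must be a list of rows, each a list of 5 numbers. Nothing was moved.
```

Wrong form. The message asks for a list of rows, each a list of 5 numbers, so I'll send the same numbers that way.

```bash
echo '[[0, 0, -0.05, 0, 0], [0, 0, -0.1, 0, 0], [0.04, -0.03, -0.11, -0.14, 0], [0.08, -0.06, -0.11, -0.28, 0], [0.12, -0.09, -0.11, -0.42, 0], [0.16, -0.12, -0.11, -0.56, 0], [0.2, -0.15, -0.11, -0.7, 0], [0.24, -0.18, -0.11, -0.84, 0], [0.28, -0.21, -0.11, -0.98, 0], [0.32, -0.24, -0.11, -1.12, 0], [0.36, -0.27, -0.11, -1.26, 0], [0.4, -0.3, -0.11, -1.4, 0]]' > next.json && python3 jog.py next.json 20
python3 - <<'E'
from bench import r
from scipy.spatial.transform import Rotation as R
import numpy as np
s=r.read_state(); M=R.from_quat(s["eef_rot"]).as_matrix(); print(s["ee_pos"],M.round(3),s["joint_positions"].round(2))
for t in([.587,.015,.312],):print(M.T@(np.array(t)-s["ee_pos"]))
print("yaw",np.arctan2(M[1,0],M[0,0]))
E
```

```text
time: 1.65
ee_pos: [0.493, -0.1496, 0.3549]
eef_rot: [0.625, 0.781, -0.0, 0.001]
ft_force: [1.8, 0.2, -0.2]
width: 0.0027
grip_force: 0.0
[ 0.49304153 -0.14956675  0.35493041] [[-0.219  0.976  0.001]
 [ 0.976  0.219 -0.001]
 [-0.001  0.001 -1.   ]] [ 0.71  0.08 -0.54  1.54  0.04  1.53  0.39]
[0.140076   0.1276438  0.04288592]
yaw 1.7912412945285203
```

Run:
```python
from m import *; from bench import r
a=r.camera("side")["img"][150:250,240:340,::-1]; b=r.camera("top")["img"][120:220,250:350,::-1]
cv2.imwrite("pics/p2.png",np.hstack([cv2.resize(i,(400,400),interpolation=cv2.INTER_CUBIC) for i in(a,b)]))
```

```text
(no output)
```

View pics/p2.png

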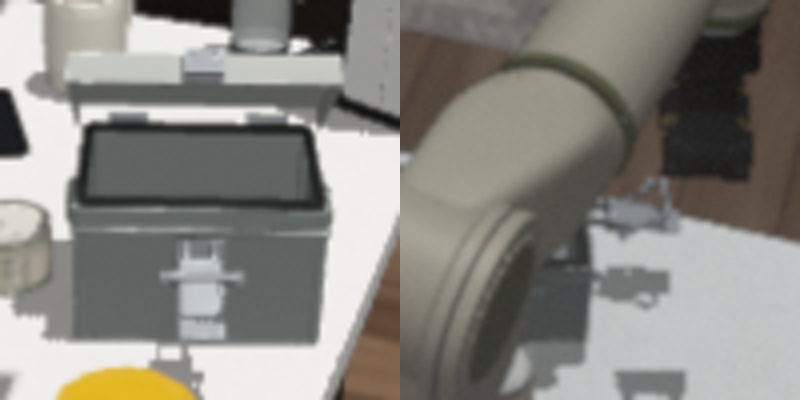

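Run:
```python
from m import *; from bench import r
v=np.load("fit0.npy"); c=r.camera("top"); x0,y0=294,160
im=cv2.resize(c["img"][y0:y0+30,x0:x0+30,::-1],(390,390),interpolation=cv2.INTER_CUBIC); o=im.copy()
p,th,l,b=v[:3],*v[3:]
y=np.array([0,.023,0]);Y=np.array([0,.017,0])
for L,col in(([lever(l,0,.008)-Y,lever(l,.078,.008)-Y,lever(l,.078,.008)+Y,lever(l,0,.008)+Y],(255,0,0)),([loop(l,b,0)-y,loop(l,b,.058)-y,loop(l,b,.058)+y,loop(l,b,0)+y],(255,0,255)),([loop(l,b,.042)-y*30/23,loop(l,b,.042)+y*30/23],(0,255,0))):
    q=(proj(c,W(p,L))-[x0,y0]+.5)*13
    cv2.polylines(o,[q.round().astype(np.int32)],False,col,1)
cv2.imwrite("pics/p3.png",np.hstack([im,o]))
```

```text
(no output)
```

View pics/p3.png

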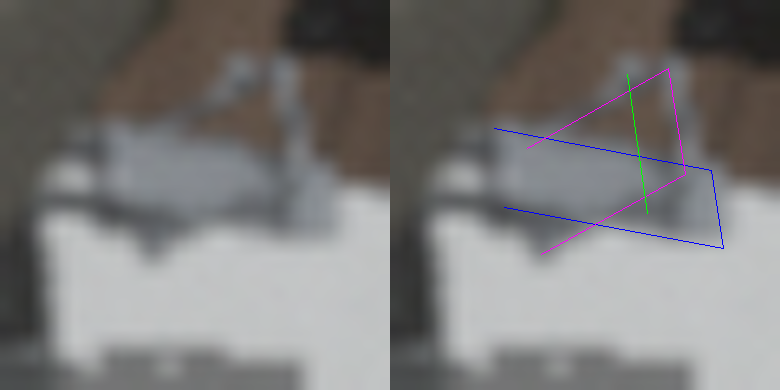

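Run:
```python
from m import *; from bench import r
v0=np.load("fit0.npy"); c=r.camera("side"); t=r.camera("top")
o1=np.array([(108,512),(477,517),(100,80),(517,82),(245,413),(362,413),(303,508)])/6.+[240,150]-.5
o2=np.array([(287,68),(238,67),(335,163),(338,230)])/13.+[294,160]-.5
def model(v):
    p,th,l,b=v[:3],*v[3:6]; y=np.array([0,.030,0])
    L=[[-.07,.1,0],[-.07,-.1,0],lidpt(th,-.075,.151,.106),lidpt(th,-.075,.151,-.106),loop(l,b,.042)+y,loop(l,b,.042)-y,lever(l,.078,.007)]
    M=[loop(l,b,.058)-y*23/30,loop(l,b,.042)-y,lever(l,.078,.009,-.017),lever(l,.078,.009,.017)]
    return np.r_[proj(c,W(p,L))-o1,proj(t,W(p,M))-o2+v[6:8]*1.]
s=least_squares(lambda v:np.r_[model(v).ravel(),v[6:8]*1.5],np.r_[v0,0,0],loss='soft_l1')
v=s.x; print(v.round(3)); print(model(v).round(2)); np.save("fit1",v[:6])
for q in("fit0","fit1"):
  v=np.load(q+".npy")[:6]; st=loop(v[4],v[5],.042); print(st.round(4),W(v[:3],st).round(4), lever(v[4],.078,.008).round(3),loop(v[4],v[5],.058).round(3))
```

```text
[ 0.577  0.042  1.912  0.697  1.279  2.124  0.101 -0.178]
[[ 0.77  0.19]
 [-0.02  0.49]
 [-0.26 -0.18]
 [-0.39  0.18]
 [-0.29 -0.1 ]
 [ 0.51  0.23]
 [ 0.08 -0.38]
 [-0.3  -0.34]
 [ 0.28  0.25]
 [-0.48 -0.13]
 [ 0.24  0.74]]
[-0.1419  0.      0.1148] [[ 0.6243 -0.0904  0.1148]] [-0.172  0.     0.08 ] [-0.154  0.     0.125]
[-0.1418  0.      0.1156] [[ 0.6245 -0.0915  0.1156]] [-0.172  0.     0.082] [-0.154  0.     0.126]
```

```bash
cat > go.py <<'E'
import sys
from m import *; from bench import r
from scipy.spatial.transform import Rotation as R
# go.py x y z [x y z ...]: TCP targets in tub axes -> shift in tool axes
s=r.read_state(); M=R.from_quat(s["eef_rot"]).as_matrix(); p=np.load("fit1.npy")[:3]; e=s["ee_pos"]
yaw=np.arctan2(M[1,0],M[0,0])
print("t",round(s["time"],2),"TCP in tub",local(p,e).round(4),e[2].round(4),"turn needed",round(yaw-p[2],3),"w",round(s["width"],4),"F tub",np.r_[local([0,0,p[2]],s["ft_force"]),s["ft_force"][2]].round(1))
a=list(map(float,sys.argv[1:]))
for i in range(0,len(a),3):
    print((M.T@(W(p,a[i:i+3])[0]-e)).round(4))
E
python3 go.py -.03 0 .312
python3 - <<'E'
from m import *
for th in(.697,.6,.5,.4,.3,.2,.1,.05,.03,.02):print(th,np.array(lidpt(th,-.06,.151)).round(4))
E
```

```text
t 1.9 TCP in tub [-0.1543  0.1448] 0.3545 turn needed -0.127 w 0.0005 F tub [ 0.2  1.  -0.9]
[0.1417 0.1278 0.0424]
0.697 [-0.0187  0.      0.2348]
0.6 [-0.0278  0.      0.2252]
0.5 [-0.0362  0.      0.2144]
0.4 [-0.0434  0.      0.2028]
0.3 [-0.0495  0.      0.1905]
0.2 [-0.0543  0.      0.1777]
0.1 [-0.0578  0.      0.1645]
0.05 [-0.0591  0.      0.1578]
0.03 [-0.0595  0.      0.1551]
0.02 [-0.0597  0.      0.1537]
```

```bash
echo '[[0.04, 0.036, 0, -0.127, 0], [0.08, 0.072, 0, -0.127, 0], [0.11, 0.1, 0.01, -0.127, 0], [0.142, 0.128, 0.042, -0.127, 0], [0.142, 0.128, 0.042, -0.127, 0]]' > next.json && python3 jog.py next.json | head -2
python3 go.py -.01 0 .26  -.05 0 .178 -.05 0 .173
```

```text
time: 2.4
ee_pos: [0.5869, 0.0184, 0.3085]
t 2.4 TCP in tub [-0.0256 -0.0013] 0.3085 turn needed 0.004 w 0.0003 F tub [ 0.2  1.8 -0.6]
[ 0.0155 -0.0011  0.0486]
[-0.0248 -0.0009  0.1305]
[-0.0249 -0.0009  0.1355]
```

```bash
echo '[[0.016, 0, 0.03, 0, 0], [0.016, 0, 0.05, 0, 0], [0.007, 0, 0.062, 0, 0], [-0.001, 0, 0.072, 0, 0], [-0.008, 0, 0.084, 0, 0], [-0.014, 0, 0.096, 0, 0], [-0.019, 0, 0.108, 0, 0], [-0.022, 0, 0.116, 0, 0], [-0.022, 0, 0.122, 0, 0], [-0.023, 0, 0.127, 0, 0], [-0.023, 0, 0.127, 0, 0]]' > next.json && python3 jog.py next.json | grep -v rot
python3 go.py -.05 0 .177
```

```text
time: 3.5
ee_pos: [0.5947, -0.0068, 0.185]
ft_force: [-0.3, 0.0, -0.9]
width: 0.0006
grip_force: 0.0
t 3.5 TCP in tub [-0.0521 -0.0002] 0.185 turn needed 0.001 w 0.0006 F tub [ 0.1  0.3 -0.9]
[ 0.0021 -0.0002  0.008 ]
```

```bash
echo '[[0.002, 0, 0.004, 0, 0], [0.002, 0, 0.008, 0, 0], [0.002, 0, 0.008, 0, 0]]' > next.json && python3 jog.py next.json | grep -v rot
python3 go.py
python3 - <<'E'
from m import *; from bench import r
c=r.camera("side")
cv2.imwrite("pics/p4.png",cv2.resize(c["img"][120:250,240:340,::-1],(460,598),interpolation=cv2.INTER_CUBIC))
E
```

```text
time: 3.8
ee_pos: [0.5943, -0.0048, 0.1775]
ft_force: [-0.1, 0.5, -0.4]
width: 0.0007
grip_force: 0.0
t 3.8 TCP in tub [-0.05   -0.0006] 0.1775 turn needed 0.001 w 0.0007 F tub [ 0.5 -0.1 -0.4]
```

View pics/p4.png

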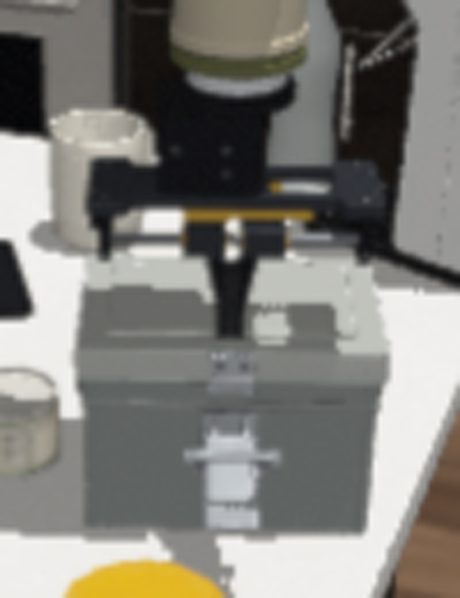

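Picture: lid near flat, fingertips on it just behind the keeper. Pressing it on to the seal.

```bash
echo '[[0, 0, 0.001, 0, 0], [0, 0, 0.002, 0, 0], [0, 0, 0.002, 0, 0]]' > next.json && python3 jog.py next.json | grep -E "ee_pos|ft"; echo '[[0, 0, 0.001, 0, 0], [0, 0, 0.002, 0, 0], [0, 0, 0.002, 0, 0]]' > next.json && python3 jog.py next.json | grep -E "ee_pos|ft"
```

```text
ee_pos: [0.5943, -0.0052, 0.1763]
ft_force: [-2.7, -0.4, 6.1]
ee_pos: [0.5943, -0.0053, 0.1751]
ft_force: [-6.1, -1.0, 12.1]
```

```bash
echo '[[0, 0, -0.04, 0, 0.087], [-0.02, 0, -0.07, 0, 0.087], [-0.06, 0, -0.07, 0, 0.087], [-0.092, 0, -0.06, 0, 0.087], [-0.092, 0, -0.04, 0, 0.087], [-0.092, 0, -0.02, 0, 0.087], [-0.092, 0, -0.02, 0, 0.087]]' > next.json && python3 jog.py next.json | grep -E "width"; python3 go.py -.1418 0 .1186
python3 - <<'E'
from m import *; from bench import r
a=r.camera("side")["img"][150:250,240:340,::-1]; b=r.camera("top")["img"][140:200,270:330,::-1]
cv2.imwrite("pics/p5.png",np.hstack([cv2.resize(i,(400,400),interpolation=cv2.INTER_CUBIC) for i in(a,b)]))
E
```

```text
width: 0.0484
t 5.15 TCP in tub [-0.1421  0.0011] 0.1906 turn needed -0.0 w 0.0484 F tub [-0.5 -0.6 -0.4]
[0.0002 0.0015 0.072 ]
```

View pics/p5.png

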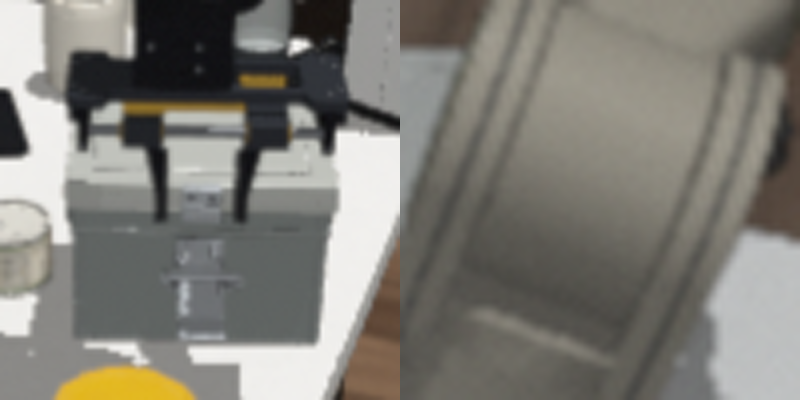

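Picture: lid down; fingers above and centred on the latch (studs near (165,278) and (240,278)), still opening. Wait, then descend and pinch.

```bash
echo '[[0, 0, 0, 0, 0.087], [0, 0, 0, 0, 0.087], [0, 0, 0, 0, 0.087], [0, 0, 0, 0, 0.087], [0, 0, 0, 0, 0.087], [0, 0, 0, 0, 0.087]]' > next.json && python3 jog.py next.json | grep -E "width"; echo '[[0, 0.001, 0.03, 0, 0.087], [0, 0.001, 0.06, 0, 0.087], [0, 0.001, 0.072, 0, 0.087], [0, 0.001, 0.072, 0, 0.087]]' > next.json && python3 jog.py next.json | grep -E "width|ft"; python3 go.py -.1418 0 .1186
```

```text
width: 0.0868
ft_force: [1.1, -0.8, 0.6]
width: 0.0873
t 6.25 TCP in tub [-0.142  -0.0004] 0.1199 turn needed 0.0 w 0.0873 F tub [-1.1 -0.7  0.6]
[ 0.0002 -0.0004  0.0013]
```

```bash
echo '[[0, 0, 0, 0, 0.05], [0, 0, 0, 0, 0.05], [0, 0, 0, 0, 0.05], [0, 0, 0, 0, 0.05], [0, 0, 0, 0, 0.05], [0, 0, 0, 0, 0.05], [0, 0, 0, 0, 0.05]]' > next.json && python3 jog.py next.json 15| grep -E "width|ft|grip"; python3 go.py
```

```text
ft_force: [1.0, -0.6, 1.2]
width: 0.0598
grip_force: 15.0
t 6.95 TCP in tub [-0.1426 -0.0016] 0.1219 turn needed 0.0 w 0.0598 F tub [-0.9 -0.8  1.2]
```

```bash
cat > plan.py <<'E'
from m import *
def ik(l,bar_x):  # loop dir so bar has x
    pv=pivot(l); return np.pi+np.arcsin((bar_x-pv[0])/.058)
th=.025
seat=np.array(lidpt(th,-.0905,.1375)); print("seat",seat,"lip",np.array(lidpt(th,-.095,.1435)))
s0=pivot(1.279)+.042*d(2.297)
for l,a in((1.279,2.297),(1.5,2.4),(1.75,2.5),(2.0,2.6),(2.15,2.7),(2.3,2.85),(2.3,3.1),(2.3,3.3),(2.3,ik(2.3,seat[0]+.0005)),(2.15,ik(2.15,seat[0]+.0005)),(2,ik(2,seat[0])),(1.8,ik(1.8,seat[0])),(1.6,ik(1.6,seat[0])),(1.4,ik(1.4,seat[0]))):
    s=pivot(l)+.042*d(a); b=pivot(l)+.058*d(a)
    print(l,round(a,2),"stud",s[[0,2]].round(4),"rel",(s-s0)[[0,2]].round(4),"bar",b[[0,2]].round(4), "leverdist stud", round(a-l,2))
E
python3 plan.py
```

```text
seat [-0.09041048  0.          0.1416616 ] lip [-0.09475908  0.          0.14777221]
1.279 2.3 stud [-0.1418  0.1156] rel [0. 0.] bar [-0.1538  0.1262] leverdist stud 1.02
1.5 2.4 stud [-0.1405  0.1223] rel [0.0014 0.0067] bar [-0.1513  0.1341] leverdist stud 0.9
1.75 2.5 stud [-0.1381  0.1294] rel [0.0037 0.0138] bar [-0.1477  0.1422] leverdist stud 0.75
2.0 2.6 stud [-0.1344  0.1362] rel [0.0075 0.0206] bar [-0.1426  0.1499] leverdist stud 0.6
2.15 2.7 stud [-0.13    0.1408] rel [0.0118 0.0252] bar [-0.1368  0.1553] leverdist stud 0.55
2.3 2.85 stud [-0.123   0.1455] rel [0.0188 0.0299] bar [-0.1276  0.1609] leverdist stud 0.55
2.3 3.1 stud [-0.1127  0.1473] rel [0.0291 0.0317] bar [-0.1134  0.1632] leverdist stud 0.8
2.3 3.3 stud [-0.1043  0.1468] rel [0.0375 0.0312] bar [-0.1018  0.1626] leverdist stud 1.0
2.3 3.51 stud [-0.0957  0.1444] rel [0.0461 0.0288] bar [-0.0899  0.1593] leverdist stud 1.21
2.15 3.53 stud [-0.096   0.1416] rel [0.0458 0.026 ] bar [-0.0899  0.1564] leverdist stud 1.38
2 3.54 stud [-0.0966  0.139 ] rel [0.0453 0.0234] bar [-0.0904  0.1537] leverdist stud 1.54
1.8 3.54 stud [-0.0966  0.1353] rel [0.0452 0.0197] bar [-0.0904  0.15  ] leverdist stud 1.74
1.6 3.53 stud [-0.0965  0.1319] rel [0.0453 0.0163] bar [-0.0904  0.1467] leverdist stud 1.93
1.4 3.51 stud [-0.0962  0.1288] rel [0.0456 0.0132] bar [-0.0904  0.1437] leverdist stud 2.11
```

```bash
echo '[[0.001, 0, -0.007, 0, 0.05], [0.004, 0, -0.014, 0, 0.05], [0.007, 0, -0.02, 0, 0.05], [0.012, 0, -0.025, 0, 0.05], [0.019, 0, -0.03, 0, 0.05], [0.024, 0, -0.031, 0, 0.05], [0.029, 0, -0.032, 0, 0.05], [0.029, 0, -0.032, 0, 0.05]]' > next.json && python3 jog.py next.json | grep -E "ft|width|grip"; python3 go.py
python3 - <<'E'
from m import *; from bench import r
a=r.camera("side")["img"][160:240,260:340,::-1]; b=r.camera("top")["img"][140:200,270:330,::-1]
cv2.imwrite("pics/p6.png",np.hstack([cv2.resize(i,(400,400),interpolation=cv2.INTER_CUBIC) for i in(a,b)]))
E
```

```text
ft_force: [2.1, -1.5, 1.2]
width: 0.0599
grip_force: 15.0
t 7.75 TCP in tub [-0.1127 -0.0016] 0.1541 turn needed 0.001 w 0.0599 F tub [-2.1 -1.4  1.2]
```

View pics/p6.png

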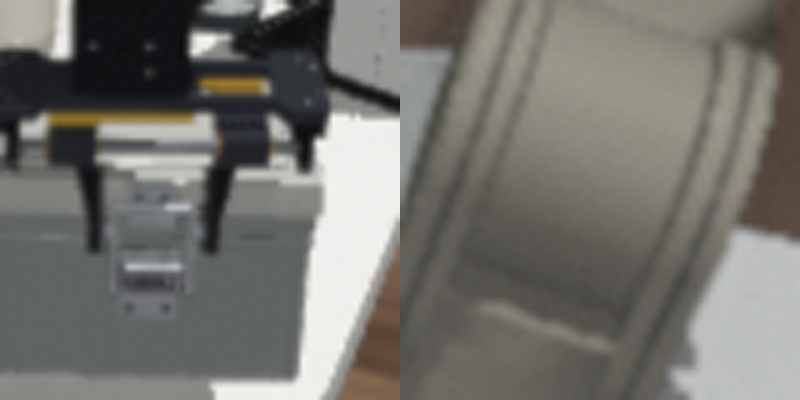

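```bash
echo '[[0.008, 0, 0, 0, 0.05], [0.0165, 0, 0.002, 0, 0.05], [0.0175, 0, 0.003, 0, 0.05], [0.0175, 0, 0.003, 0, 0.05]]' > next.json && python3 jog.py next.json | grep -E "ft"; python3 go.py;  echo '[[-0.0005, 0, 0.003, 0, 0.05], [-0.001, 0, 0.006, 0, 0.05], [-0.001, 0, 0.009, 0, 0.05], [-0.001, 0, 0.009, 0, 0.05]]' > next.json && python3 jog.py next.json | grep -E "ft"; python3 go.py
```

```text
ft_force: [4.1, 1.3, 0.1]
t 8.25 TCP in tub [-0.0952 -0.0016] 0.1504 turn needed 0.001 w 0.0599 F tub [-0.2 -4.3  0.1]
ft_force: [0.8, 1.5, 6.3]
t 8.65 TCP in tub [-0.0964 -0.0017] 0.1419 turn needed 0.001 w 0.0599 F tub [ 1.2 -1.3  6.3]
```

```bash
echo '[[0, 0, 0.001, 0, 0.05], [0, 0, 0.002, 0, 0.05], [0, 0, 0.002, 0, 0.05]]' > next.json && python3 jog.py next.json | grep -E "ft"; python3 go.py;  echo '[[0, 0, 0.001, 0, 0.05], [0, 0, 0.002, 0, 0.05], [0, 0, 0.002, 0, 0.05]]' > next.json && python3 jog.py next.json | grep -E "ft"; python3 go.py
```

```text
ft_force: [-2.6, 3.4, 15.2]
t 8.95 TCP in tub [-0.0965 -0.0017] 0.1408 turn needed 0.001 w 0.0596 F tub [ 4.   1.3 15.2]
ft_force: [-3.3, 2.1, 16.8]
t 9.25 TCP in tub [-0.0965 -0.0018] 0.1392 turn needed 0.001 w 0.0597 F tub [ 3.1  2.4 16.8]
```

```bash
echo '[[0, 0, -0.003, 0, 0.05], [0, 0, -0.003, 0, 0.05]]' > next.json && python3 jog.py next.json >/dev/null; python3 go.py; for i in 1 2 3; do echo '[[0.0015, 0, 0, 0, 0.05], [0.0015, 0, 0, 0, 0.05]]' > next.json && python3 jog.py next.json >/dev/null; python3 go.py; done
```

```text
t 9.45 TCP in tub [-0.0966 -0.0017] 0.1414 turn needed 0.0 w 0.0598 F tub [ 2.9 -0.4 11.2]
t 9.65 TCP in tub [-0.0965 -0.0017] 0.1415 turn needed -0.0 w 0.0598 F tub [-0.7 -2.3  8.6]
t 9.85 TCP in tub [-0.0964 -0.0017] 0.1415 turn needed -0.002 w 0.0599 F tub [-6.5 -3.2  7.4]
t 10.05 TCP in tub [-0.0959 -0.0016] 0.1415 turn needed -0.002 w 0.0595 F tub [-8.  -4.6  6.2]
```

```bash
echo '[[-0.003, 0, 0, 0, 0.05], [-0.0045, 0, 0, 0, 0.05]]' > next.json && python3 jog.py next.json >/dev/null; python3 go.py; for i in 1 2 3; do echo '[[-0.0015, 0, 0, 0, 0.05], [-0.0015, 0, 0, 0, 0.05]]' > next.json && python3 jog.py next.json >/dev/null; python3 go.py; done
```

```text
t 10.25 TCP in tub [-0.0963 -0.0018] 0.1415 turn needed 0.001 w 0.06 F tub [ 6.8  0.2 12.3]
t 10.45 TCP in tub [-0.097  -0.0018] 0.1414 turn needed 0.001 w 0.0596 F tub [ 5.3 -0.2 11.7]
t 10.65 TCP in tub [-0.0979 -0.0018] 0.1412 turn needed 0.002 w 0.0597 F tub [ 7.   0.2 11.5]
t 10.85 TCP in tub [-0.1008 -0.0016] 0.1405 turn needed 0.001 w 0.0596 F tub [ 2.7 -4.2  2.2]
```

```bash
echo '[[-0.003, 0, -0.005, 0, 0.05], [-0.003, 0, -0.01, 0, 0.05], [0.002, 0, -0.01, 0, 0.05], [0.006, 0, -0.01, 0, 0.05], [0.006, 0, -0.006, 0, 0.05], [0.006, 0, -0.006, 0, 0.05]]' > next.json && python3 jog.py next.json >/dev/null; python3 go.py; for i in 1 2 3 4; do echo '[[0.0015, 0, 0, 0, 0.05], [0.0015, 0, 0, 0, 0.05]]' > next.json && python3 jog.py next.json >/dev/null; python3 go.py; done
```

```text
t 11.45 TCP in tub [-0.0961 -0.0015] 0.1459 turn needed -0.0 w 0.0593 F tub [-2.5 -6.1 -3. ]
t 11.65 TCP in tub [-0.0949 -0.0015] 0.146 turn needed -0.0 w 0.0594 F tub [-3.  -6.3 -1.3]
t 11.85 TCP in tub [-0.0935 -0.0015] 0.146 turn needed -0.001 w 0.0597 F tub [-2.9 -6.2 -1.5]
t 12.05 TCP in tub [-0.092  -0.0014] 0.146 turn needed -0.001 w 0.0597 F tub [-2.8 -7.4 -0.7]
t 12.25 TCP in tub [-0.0906 -0.0015] 0.146 turn needed -0.001 w 0.0597 F tub [-2.9 -7.2 -1.6]
```

```bash
for i in 1 2 3 4; do echo '[[0.0015, 0, 0, 0, 0.05], [0.0015, 0, 0, 0, 0.05]]' > next.json && python3 jog.py next.json >/dev/null; python3 go.py; done
```

```text
t 12.45 TCP in tub [-0.0904 -0.0014] 0.1461 turn needed -0.002 w 0.0601 F tub [-6.6 -6.4 -3.5]
t 12.65 TCP in tub [-0.0902 -0.0014] 0.1462 turn needed -0.003 w 0.0597 F tub [-10.4  -8.7  -2.8]
t 12.85 TCP in tub [-0.09   -0.0014] 0.1463 turn needed -0.004 w 0.0599 F tub [-14.8  -9.6  -2.5]
t 13.05 TCP in tub [-0.0897 -0.0014] 0.1465 turn needed -0.005 w 0.0597 F tub [-17.3  -8.6  -3.8]
```

```bash
echo '[[-0.0076, 0, 0, 0, 0.05], [-0.0076, 0, 0, 0, 0.05], [-0.0076, 0, 0.003, 0, 0.05], [-0.0076, 0, 0.005, 0, 0.05], [-0.0076, 0, 0.005, 0, 0.05]]' > next.json && python3 jog.py next.json >/dev/null; python3 go.py; for i in 1 2 3 4 5; do echo '[[0, 0, 0.0015, 0, 0.05], [0, 0, 0.0015, 0, 0.05]]' > next.json && python3 jog.py next.json >/dev/null; python3 go.py; done
```

```text
t 13.55 TCP in tub [-0.0913 -0.0015] 0.1408 turn needed 0.0 w 0.0595 F tub [-2.  -7.1 -2.1]
t 13.75 TCP in tub [-0.0912 -0.0015] 0.1395 turn needed 0.0 w 0.0601 F tub [-2.1 -6.5 -1.2]
t 13.95 TCP in tub [-0.0909 -0.0015] 0.138 turn needed 0.0 w 0.0593 F tub [-0.1 -5.8 -0.6]
t 14.15 TCP in tub [-0.0906 -0.0015] 0.1366 turn needed 0.001 w 0.0598 F tub [ 1.8 -5.9 -1.1]
t 14.35 TCP in tub [-0.0904 -0.0016] 0.1354 turn needed 0.001 w 0.0601 F tub [ 1.9 -4.5  2.7]
t 14.55 TCP in tub [-0.0904 -0.0016] 0.1343 turn needed 0.001 w 0.0596 F tub [ 2.5 -3.   6.1]
```

```bash
for i in 1 2 3 4 ; do echo '[[0, 0, 0.0015, 0, 0.05], [0, 0, 0.0015, 0, 0.05]]' > next.json && python3 jog.py next.json >/dev/null; python3 go.py; done
```

```text
t 14.75 TCP in tub [-0.0903 -0.0017] 0.1332 turn needed 0.001 w 0.0598 F tub [ 3.5 -1.6  9.4]
t 14.95 TCP in tub [-0.0903 -0.0017] 0.132 turn needed 0.001 w 0.0598 F tub [ 4.3  0.1 12.1]
t 15.15 TCP in tub [-0.0902 -0.0017] 0.1307 turn needed 0.001 w 0.06 F tub [ 4.3  0.  13.5]
t 15.35 TCP in tub [-0.0902 -0.0017] 0.1295 turn needed 0.001 w 0.0594 F tub [ 3.5  2.3 16.9]
```

```bash
echo '[[-0.002, 0, -0.001, 0, 0.05], [-0.004, 0, -0.001, 0, 0.05], [-0.006, 0, -0.001, 0, 0.05], [-0.006, 0, -0.001, 0, 0.05]]' > next.json && python3 jog.py next.json >/dev/null; python3 go.py; echo '[[-0.003, 0, 0, 0, 0.05], [-0.003, 0, 0, 0, 0.05]]' > next.json && python3 jog.py next.json >/dev/null; python3 go.py
```

```text
t 15.75 TCP in tub [-0.0929 -0.0019] 0.1295 turn needed 0.004 w 0.0596 F tub [13.  -0.1 12.5]
t 15.95 TCP in tub [-0.0943 -0.0019] 0.1291 turn needed 0.005 w 0.0596 F tub [17.3  0.5 10. ]
```

```bash
echo '[[0.006, 0, 0.001, 0, 0.05], [0.006, 0, 0.001, 0, 0.05], [0.006, 0, 0.001, 0, 0.087], [0.006, 0, 0.001, 0, 0.087], [0.006, 0, 0.001, 0, 0.087], [0.006, 0, 0.001, 0, 0.087]]' > next.json && python3 jog.py next.json |grep width; python3 go.py; echo '[[0, 0, -0.03, 0, 0.087], [0, 0, -0.07, 0, 0.087], [-0.04, 0, -0.09, 0, 0], [-0.07, 0, -0.09, 0, 0], [-0.07, 0, -0.09, 0, 0], [-0.07, 0, -0.09, 0, 0], [-0.07, 0, -0.09, 0, 0], [-0.07, 0, -0.09, 0, 0], [-0.07, 0, -0.09, 0, 0]]' > next.json && python3 jog.py next.json >/dev/null; python3 go.py
python3 - <<'E'
from m import *; from bench import r
a=r.camera("side")["img"][160:240,260:340,::-1]; b=r.camera("top")["img"][150:200,280:330,::-1]
cv2.imwrite("pics/p7.png",np.hstack([cv2.resize(i,(400,400),interpolation=cv2.INTER_CUBIC) for i in(a,b)]))
E
```

```text
width: 0.0825
t 16.55 TCP in tub [-0.0941 -0.0007] 0.1274 turn needed -0.0 w 0.0825 F tub [-0.5 -0.3 -0.3]
t 17.45 TCP in tub [-0.163  -0.0016] 0.218 turn needed 0.002 w 0.0391 F tub [-0.3  0.7  0.1]
```

View pics/p7.png

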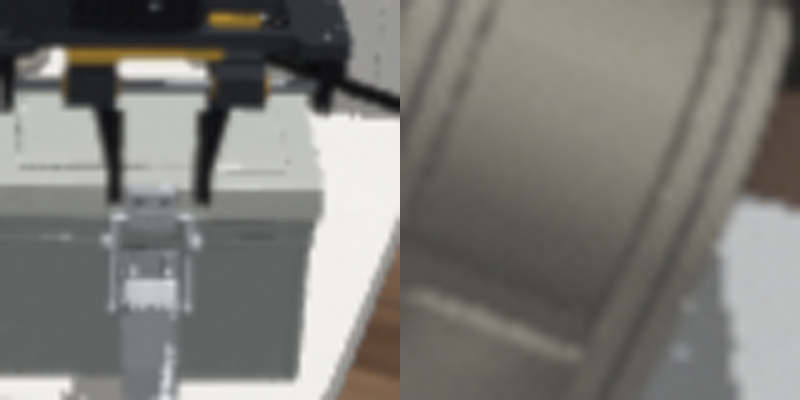

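Picture: the loop stands up with its bar in the keeper (arms (113..182, 215..308)), the lever slopes out below. Next press the lever.

```bash
python3 - <<'E'
from m import *
for l,s in((1.4,.058),(1.2,.058),(1.0,.058),(.8,.058),(.6,.062),(.5,.066),(.4,.07),(.35,.072),(.3,.074)):
    f=lever(l,s,.008); print(l,"TCP x",round(f[0]-.0095,4),"z",round(f[2]+.022,4),"rel(-.163,.218)",(f[0]-.0095+.163).round(4),(.218-f[2]-.022).round(4))
E
echo '[[0, 0.0015, 0.04, 0, 0], [0, 0.0015, 0.08, 0, 0], [0, 0.0015, 0.095, 0, 0], [0, 0.0015, 0.095, 0, 0], [0, 0.0015, 0.095, 0, 0]]' > next.json && python3 jog.py next.json >/dev/null; python3 go.py
```

```text
1.4 TCP x -0.163 z 0.117 rel(-.163,.218) -0.0 0.101
1.2 TCP x -0.1615 z 0.1054 rel(-.163,.218) 0.0015 0.1126
1.0 TCP x -0.1576 z 0.0944 rel(-.163,.218) 0.0054 0.1236
0.8 TCP x -0.1517 z 0.0843 rel(-.163,.218) 0.0113 0.1337
0.6 TCP x -0.1461 z 0.0723 rel(-.163,.218) 0.0169 0.1457
0.5 TCP x -0.1432 z 0.0649 rel(-.163,.218) 0.0198 0.1531
0.4 TCP x -0.1391 z 0.0576 rel(-.163,.218) 0.0239 0.1604
0.35 TCP x -0.1367 z 0.0541 rel(-.163,.218) 0.0263 0.1639
0.3 TCP x -0.134 z 0.0507 rel(-.163,.218) 0.029 0.1673
t 18.05 TCP in tub [-0.1641 -0.0037] 0.1247 turn needed 0.0 w 0.0009 F tub [ 0.7 -0.3  0.5]
```

```bash
echo '[[0.001, -0.0025, 0.01, 0, 0], [0.003, -0.0025, 0.018, 0, 0], [0.003, -0.0025, 0.018, 0, 0]]' > next.json && python3 jog.py next.json >/dev/null; python3 go.py; echo '[[0.002, 0, 0.006, 0, 0], [0.004, 0, 0.012, 0, 0], [0.004, 0, 0.012, 0, 0]]' > next.json && python3 jog.py next.json >/dev/null; python3 go.py
```

```text
t 18.35 TCP in tub [-1.604e-01  1.000e-04] 0.1042 turn needed 0.001 w 0.0004 F tub [-0.1  0.4 -0.2]
t 18.65 TCP in tub [-0.1563 -0.    ] 0.092 turn needed 0.001 w 0.0005 F tub [ 0.5 -0.6 -0.2]
```

```bash
echo '[[0.003, 0, 0.005, 0, 0], [0.005, 0, 0.009, 0, 0], [0.005, 0, 0.009, 0, 0]]' > next.json && python3 jog.py next.json >/dev/null; python3 go.py; echo '[[0.002, 0, 0.005, 0, 0], [0.004, 0, 0.01, 0, 0], [0.004, 0, 0.01, 0, 0]]' > next.json && python3 jog.py next.json >/dev/null; python3 go.py
```

```text
t 18.95 TCP in tub [-0.1515 -0.0005] 0.0837 turn needed 0.001 w 0.0005 F tub [-0.3  0.3  1.4]
t 19.25 TCP in tub [-1.475e-01 -1.000e-04] 0.0732 turn needed 0.001 w 0.0003 F tub [0.1 0.2 0.8]
```

Run:
```python
from m import *; from bench import r
c=r.camera("side"); p=np.load("fit1.npy")[:3]
f=lambda P:((proj(c,W(p,P))[0]+.5-[260,160])*5).round(0)
for l in(.2,.4,.6,.8,1.,1.2,1.4,1.6): print(l,"pivot arm ends",f(pivot(l)+[0,.023,0]),f(pivot(l)-[0,.023,0]),"tip",f(lever(l,.078,.008)),"pin face",f(lever(l,0,.008)))
s=np.array(lidpt(.02,-.0905,.1375)); print("bar@seat",f(s+[0,.023,0]),f(s-[0,.023,0]),"stud y30 on the way",f(s+[0,.03,-.016]))
im=c["img"].astype(int)
print(im[205:262:2,284:298].sum(2)//3)
```

```text
0.2 pivot arm ends [113. 301.] [186. 302.] tip [148. 398.] pin face [151. 283.]
0.4 pivot arm ends [113. 303.] [187. 305.] tip [149. 404.] pin face [151. 280.]
0.6 pivot arm ends [113. 305.] [187. 307.] tip [150. 405.] pin face [151. 277.]
0.8 pivot arm ends [113. 306.] [187. 307.] tip [151. 401.] pin face [151. 275.]
1.0 pivot arm ends [113. 306.] [188. 307.] tip [152. 392.] pin face [151. 272.]
1.2 pivot arm ends [113. 304.] [188. 306.] tip [153. 377.] pin face [151. 270.]
1.4 pivot arm ends [113. 302.] [188. 303.] tip [154. 359.] pin face [151. 268.]
1.6 pivot arm ends [113. 298.] [189. 299.] tip [154. 336.] pin face [151. 267.]
bar@seat [115. 213.] [190. 214.] stud y30 on the way [103. 235.]
[[ 18  18  18  23  44  35  21  18  18  16  19  20  21  30]
 [ 19  18  17  18  24  22  19  17  17  18  17  18  21  33]
 [ 18  19  19  16  18  20  18  18  19  19  20  20  27  45]
 [ 33  34  33  34  33  33  32  34  33  35  35  36  36  38]
 [ 66  66  66  65  62  61  61  61  61  61  61  60  60  60]
 [ 87  88  86  88  92 104 106  95  80  75  74  76  74  73]
 [ 33  34  34  38  71 150 162 121  72  54
[... 616 characters left out ...]
2 101  81  79  82  78  71  90 125 176 201 230 236]
 [134 132 130 130 129 129 131 139 173 186 204 219 234 238]
 [135 135 136 136 135 136 146 198 217 218 219 219 219 218]
 [148 142 138 136 136 141 174 186 188 187 184 160 178 153]
 [152 151 151 144 138 137 158 225 235 237 237 236 237 232]
 [151 151 146 149 148 139 145 206 233 237 237 238 238 234]
 [149 151 152 149 150 147 151 221 235 236 236 237 238 237]
 [149 150 153 152 152 145 139 152 196 171 202 213 214 209]
 [148 151 153 152 145 123 132 141 143 144 144 144 145 144]
 [150 149 151 147 122 109 164 225 234 235 235 235 235 235]
 [151 148 141 127 115 146 220 235 237 237 237 237 237 237]
 [137 126 112 108 137 200 226 235 236 236 236 236 236 237]]
```

```bash
echo '[[0.002, 0, 0.004, 0, 0], [0.004, 0, 0.008, 0, 0], [0.004, 0, 0.008, 0, 0]]' > next.json && python3 jog.py next.json >/dev/null; python3 go.py; echo '[[0.002, 0, 0.004, 0, 0], [0.0045, 0, 0.0075, 0, 0], [0.0045, 0, 0.0075, 0, 0]]' > next.json && python3 jog.py next.json >/dev/null; python3 go.py;echo '[[0.001, 0, 0, 0, 0], [0.002, 0, 0, 0, 0], [0.002, 0, 0, 0, 0]]' > next.json && python3 jog.py next.json >/dev/null; python3 go.py
```

```text
t 19.6 TCP in tub [-1.434e-01 -1.000e-04] 0.0653 turn needed 0.001 w 0.0002 F tub [ 0.7  0.3 -0.8]
t 19.9 TCP in tub [-1.388e-01 -1.000e-04] 0.0578 turn needed 0.001 w 0.0005 F tub [ 0.4 -0.3  0.6]
t 20.2 TCP in tub [-0.1375 -0.0004] 0.0587 turn needed 0.0 w 0.0005 F tub [-0.7 -0.4 -0.2]
```

```bash
echo '[[-0.002, 0, -0.03, 0, 0], [0, 0, -0.053, 0, 0], [0.01, 0, -0.053, 0, 0], [0.018, 0, -0.053, 0, 0], [0.018, 0, -0.053, 0, 0]]' > next.json && python3 jog.py next.json >/dev/null; python3 go.py; for i in 1 2 3 4; do echo '[[0.0015, 0, 0, 0, 0], [0.0015, 0, 0, 0, 0]]' > next.json && python3 jog.py next.json >/dev/null; python3 go.py;done
```

```text
t 20.7 TCP in tub [-0.1181 -0.0002] 0.1109 turn needed 0.002 w 0.0002 F tub [-0.6 -0.7 -1. ]
t 20.9 TCP in tub [-1.18e-01  1.00e-04] 0.1108 turn needed 0.0 w 0.0006 F tub [0.3 0.  0.1]
t 21.1 TCP in tub [-0.1174  0.    ] 0.1112 turn needed -0.001 w 0.0004 F tub [-3.8  0.9 -1. ]
t 21.3 TCP in tub [-1.167e-01  1.000e-04] 0.1113 turn needed -0.001 w 0.0004 F tub [-6.9  0.  -2.5]
t 21.5 TCP in tub [-0.1157  0.0003] 0.1112 turn needed -0.002 w 0.0003 F tub [-7.5 -0.7 -4.4]
```

```bash
for i in 1 2 3 4; do echo '[[0.0015, 0, 0, 0, 0], [0.0015, 0, 0, 0, 0]]' > next.json && python3 jog.py next.json >/dev/null; python3 go.py;done
```

```text
t 21.7 TCP in tub [-0.1152  0.0005] 0.1109 turn needed -0.002 w 0.0005 F tub [-10.6  -1.7  -7.6]
t 21.9 TCP in tub [-0.1149  0.0005] 0.1108 turn needed -0.003 w 0.0004 F tub [-14.5  -3.3 -10.2]
t 22.1 TCP in tub [-0.1147  0.0006] 0.1108 turn needed -0.004 w 0.0004 F tub [-18.5  -5.  -12.3]
t 22.3 TCP in tub [-0.1145  0.0006] 0.1108 turn needed -0.005 w 0.0001 F tub [-21.4  -5.8 -13.3]
```

```bash
echo '[[-0.03, 0, 0, 0, 0], [-0.05, 0, -0.03, 0, 0], [-0.05, 0, -0.08, 0, 0], [0, 0.0, -0.13, 0, 0], [0.05, 0.0, -0.13, 0, 0], [0.1, 0, -0.13, 0, 0], [0.12, 0, -0.13, 0, 0]]' > next.json && python3 jog.py next.json >/dev/null; python3 go.py
python3 - <<'E'
from m import *; from bench import r
c=r.camera("side"); p=np.load("fit1.npy")[:3]
f=lambda P:proj(c,W(p,P))[0].round(1)
for l in(0,.2,.4,.6,.8,1.): print(l,"pivot end",f(pivot(l)+[0,.023,0]),"tip",f(lever(l,.078,.008)),"tip corner",f(lever(l,.078,.008,.017)),f(lever(l,.078,.008,-.017)),"pin face",f(lever(l,0,.008)))
for th in(-.01,.015,.03,.05): print(th,"edge",f(lidpt(th,-.075,.151,.08)),"skirt bottom",f(lidpt(th,-.075,.127,.08)))
im=c["img"].astype(int).sum(2)//3
print("lid col",c0:=int(f(lidpt(.0,-.075,.14,.08))[0]),im[185:222,c0])
for y in range(198,246): print(y,im[y,276:304])
E
```

```text
t 23.0 TCP in tub [ 0.0169 -0.0006] 0.2427 turn needed 0.003 w 0.0003 F tub [ 0.4 -1.5 -0.4]
0 pivot end [282.1 218.8] tip [288.9 236.9] tip corner [283.6 236.8] [294.3 237. ] pin face [289.7 216.5]
0.2 pivot end [282.1 219.6] tip [289.1 239. ] tip corner [283.7 238.9] [294.5 239.1] pin face [289.7 216. ]
0.4 pivot end [282.1 220.2] tip [289.2 240.3] tip corner [283.8 240.1] [294.7 240.4] pin face [289.7 215.5]
0.6 pivot end [282.1 220.6] tip [289.4 240.5] tip corner [283.9 240.4] [295.  240.6] pin face [289.7 215. ]
0.8 pivot end [282.1 220.7] tip [289.6 239.7] tip corner [284.  239.6] [295.3 239.8] pin face [289.7 214.5]
1.0 pivot end [282.1 220.7] tip [289.8 237.8] tip corner [284.1 237.7] [295.5 237.9] pin face [289.7 214. ]
-0.01 edge [264.  196.8] skirt bottom [264.  203.5]
0.015 edge [264.  195.7] skirt bottom [264.  202.5]
0.03 edge [264. 195.] skirt bottom [264.  201.8]
0.05 edge [264.  194.1] skirt bottom [264. 201.]
lid col 264 [104 114 151 177 182 186 193 181 157 188 192 184 142 130 129 129 129 124
 107  99  97 100 104  98  97  97  98  97  98  98  97  97  98  97  97  98
 
[... 5016 characters left out ...]
157 142 138 136 136 136 136 136 137 136 136 140 171 194 230 237
 237 237 237 238 237 237 236 237 237 237]
241 [227 226 199 181 153 142 142 142 142 142 142 141 141 150 201 218 233 237
 237 237 238 238 238 237 236 236 238 238]
242 [182 204 216 220 196 183 184 185 185 185 184 185 185 186 194 201 231 237
 237 237 237 237 237 237 237 237 238 238]
243 [155 161 168 189 212 223 231 233 233 234 234 234 234 234 235 235 237 237
 238 238 238 237 238 238 238 238 238 238]
244 [151 152 151 156 167 191 216 228 234 236 237 237 237 237 237 237 237 237
 237 238 237 238 238 238 238 238 238 237]
245 [149 148 149 150 152 157 168 191 215 228 235 237 237 237 237 237 237 237
 237 238 237 237 237 237 238 238 238 237]
```

Measured: the lever tip is at row 237 and the loop pivot at row 219, which fits lever = 0. The lid edge (row 197) and skirt bottom (row 203) fit a lid angle of about 0. The latch is shut and the gripper is clear.

```bash
python3 -c "
from bench import r
print(r.close_job())"
```

```text
the job is handed in; nothing more can be done
None
```

I closed the lid onto its seal, hooked the loop over the keeper and pressed the lever down. The last camera measurements (lever and lid angles both about 0) show the latch snapped flat. I handed the job in at about 23 s with the gripper clear; as far as I can tell the arm touched no bystanders, though I didn't re-measure them.

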